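# Shut the mould warmer and hold its start key turned

### The job

Start up the mould warmer. Press its hinged lid down until it is fully home on its seal, since the lid must be shut first; then take the key out of the wooden block, push it all the way into the key switch on the warmer's deck, past the sticky pins, and turn it clockwise (seen from above) about a quarter turn until it stops. The switch springs back when let go, so finish while still gripping the key and holding it turned against the spring; leave the other things on the table where they are.

Things in the scene. Friction and masses are not known exactly. Their poses are not given: they have to be found in the camera images.
- warmer: mould warmer, a white box fixed to the table: 190 mm deep (x), 270 wide (y), 100 high to its deck. Origin at the centre of its underside, z up, front at -x. Left part (y -35 to +135 mm): a well under a hinged steel lid. Right part: the deck with the key switch near the front; the dial and lamp near the back (under 16 mm high) are not used
- warmer_lid (a joint): lid hinge along the warmer's back edge, rad: 0 = fully home on the seal (hard stop), larger = front edge raised; starts 0.10 to 0.20 (front edge 19 to 37 mm up). Stiff hinge: the lid stays where it is left; pushing it down near the front edge takes about 2 to 6 N
- lid_front (a point): point on the lid's top surface, 20 mm behind its front edge, midway along it (moves with the lid). The lid is 188 mm from hinge to front edge, 170 wide, 14 thick; when home this point is 116 mm above the table
- switch_face (a point): centre of the top face of the key switch, a square steel plate 34 mm wide, 103 mm above the table, 3 mm above the deck; axes as the warmer's. At rest its key slot runs along this x. The mouth flares: 20 x 14 mm at the face, 12 x 5.8 mm from 4 mm down to 8 mm; below lies the turning barrel, slot 12 x 5.4 mm. The lid's edge is 50 mm to the left (+y), its top 13 mm higher
- key_switch (a joint): turning barrel of the switch, rad: 0 = rest, grows clockwise seen from above, hard stop at 1.40 (start). A spring returns it (0.02 Nm at rest, 0.09 Nm at the stop). The key slops 0.15 rad in the slot, so it turns up to 1.55 rad in all. It turns only with the key fully in, and the key cannot be pulled out while turned
- key_bow (a point): centre of the bow (head) of the key (45 g), which stands upright, bit down, in the wooden block. The bow is a black disc, 30 mm across, standing on edge, 10 mm thick along this y: grip it across this. z up the key, x along the broad side of the bit. The key fits the switch either way round. The bow ends 15 mm above this point
- key_collar (a point): centre of the underside of the key's round collar (25 mm wide, 3 thick), 26 mm below the bow's centre; rests on the switch face when the key is fully in. Below it a round neck 5 mm wide, 10 long, then a flat bit 10 wide (x), 4 thick (y), 18 long, end rounded. Sprung pins in the barrel grip the bit when the collar is 15 and 8 mm above the face; pushing past takes about 5 to 12 N
- key_block: beech block 62 x 62 x 40 mm, fixed to the table, origin at the centre of its underside. A slot in the middle of its top, 34 mm deep, holds the key, whose collar rests on the block (bow centre 66 mm above the table); the key lifts straight out
- scent_bottle: amber dropper bottle, 36 mm wide, 105 mm high, bystander; origin at the centre of its underside
- seal_stamp: standing brass seal stamp with dark turned handle, 28 mm wide, 82 mm high, bystander; origin at the centre of its underside
- wick_spool: spool of wick, 52 mm wide, 36 mm high, loose end out to one side, bystander; origin under the middle of its length
- thermometer: dial thermometer lying flat, 172 mm long, 44 mm wide, 11 mm high, bystander; origin under the middle of its length

How it is judged:
By the outcome, as a careful person would: the job done as asked, in the order asked, and still so for the second after the job is handed in, while the arm keeps its last pose, push and grip.
It also fails if it takes over 64 s, if anything falls off the work surface, if the arm or the gripper's body presses on something with over 40 N, if the wrist force passes 120 N, or if a joint passes its speed limit or range.

### The arm

A 6-joint arm with a two-finger parallel gripper is mounted at the origin on a cart in front of the work surface, level with it; the furniture and walls round the work are solid. World frame = base frame: x ahead of the robot, y to its left, z up, the work surface at z = 0. Lengths are in mm, angles in rad, forces in N, time in s.
With the tool pointing down it reaches from about 275 to 875 mm from the base axis. Payload 12.5 kg.
Tool frame: the origin (TCP) lies at the centre of the arm's flange, where the gripper is bolted on; the fingertips stand 173 mm ahead of it and the grasp point (between the pads) lies 155 mm ahead of it; z points along the fingers, y is the line along which they close (so a half turn about z gives the same grasp; the last joint's range is limited). The gripper opens to 85 mm and grips with 20 to 120 N. Pads are 22 mm wide; open, the fingers measure 114 mm over their backs; the gripper's body (76 mm by 85 mm) begins 54 mm behind the grasp point. The pads swing forward as they close: fully open they stand 13 mm farther back than shut.
Start: joints at [1.12, 0.351, 1.652, -0, 1.139, -0.085], TCP at [196.702, 513.609, 404.69] pointing down, gripper open.
Joint ranges: [-2.75, 2.75], [-0.79, 2.1], [0.01, 2.65], [-1.57, 4.71], [0.07, 3.14], [-2.87, 2.87]. Speed limits (rad/s): [2.22, 2.22, 2.79, 3.14, 3.14, 3.14].

### API

Orientations are given as [roll, pitch, yaw] about the fixed x, y, z axes, in that order (R = Rz(yaw) Ry(pitch) Rx(roll)).
In Python, from bench import manip gives the robot as it stands.
- The arm moves only by the tool servo_tool, never from a script. Its argument "targets" is a list of rows, each a list of 5 numbers: the opening in per cent of the stroke, from 0 (shut) to 100 (fully open), then the shift along the tool's x, y, z in units of 40 mm (1.0 is 40 mm), then the turn about the tool's z in units of 5 degrees (1.0 is 5 degrees). In form: [[gripper, tx, ty, tz, spin], ...]. A call has 1 to 12 rows; each row is the pose to reach, as a shift and turn from the pose commanded when the call began, along the tool's axes at that moment; what a row does not reach only later rows make up. A row lasts 1/8 s, in which the tool goes at most 62.5 mm and 10.7 degrees, less where a joint would pass 70% of its speed; a pose out of reach is approached as far as the arm can. A call with a gripper value outside its range is refused whole. The fingers move at their own pace and stop on an object; the grip force is fixed at half the most. Time passes only in rows, so rows that repeat a pose let the fingers close. It gives the time, the measured TCP pose, the force, the opening and the grip force at its end, in the units of the state.
- manip.get_state(): the state, without advancing time (a new reading comes with each control period).
- manip.read_camera(name): name is "side" or "top"; returns a dict with "color" (400x640x3 uint8, blue, green, red), "range_z" (400x640 float32, mm along the optical axis (not along the pixel's ray), 0 where there is no reading), "K" (3x3 intrinsics, pixels), "R" (3x3) and "t" (3): a world point X has camera coordinates R X + t. Camera axes: x right, y down, z forward; pixel columns grow to the right and rows downward; lengths in mm; the calibration is good to about 2 mm. A picture is of the moment at which its call begins.
- manip.finish_job(): hands the job in; it is judged then, once.
The state is a dict: "time_s": time; "q": joint angles; "joint_velocities": joint speeds; "joint_torque": joint torques, N m; "tool_pos": TCP position; "eef_rot": TCP orientation; "contact_force": force on the tool from outside, world axes, zero at the start; "torque": the same for the moment, N m; "opening": finger opening in mm; "grip_force": force on a finger pad.
Only numpy, scipy, OpenCV 4.12 (cv2) and the standard library are available. Lean on these libraries where they do the work, as an engineer would, in place of code of your own. Each camera call takes 0.05 s, during which the arm holds its last target. There are 200 camera calls.

## Working session

There is one attempt and no reset: what is moved stays moved. The work goes in short steps, Python scripts to look and compute and a tool call to move; the robot and the scene stay as the last step left them, time stands still between calls to the robot, and variables do not carry over. Pictures are saved under pics/ and viewed, at most 10 in all, crops included, and the job is handed in when it is done.

Besides the shell and the picture viewer there is one more tool, called after "Emit:" as name(argument=value, ...), one argument or row to a line, values as JSON. servo_tool: Moves the arm, as the interface text tells. Its arguments: {"type":"object","properties":{"targets":{"type":"array","items":{"type":"array","items":{"type":"number"}}}},"required":["targets"]}

```bash
mkdir -p pics
cat > h.py <<'E'
import numpy as np, cv2
from bench import manip
def cam(n):
    c=manip.read_camera(n); np.savez('/tmp/'+n+'.npz',**c); return c
def load(n): return np.load('/tmp/'+n+'.npz')
def world(c,u,v,z=None):
    """pixel -> world by depth, or on plane z"""
    K,R,t=c['K'],c['R'],c['t']; d=np.linalg.solve(K,[u,v,1.])
    if z is None:
        p=c['range_z'][int(round(v)),int(round(u))]*d; return R.T@(p-t)
    o=-R.T@t; w=R.T@d; return o+w*(z-o[2])/w[2]
def pix(c,X):
    p=c['K']@(c['R']@np.array(X,float)+c['t']); return p[:2]/p[2]
E
python3 - <<'E'
from h import *
for n in('top','side'):
    c=cam(n); cv2.imwrite(f'pics/{n}0.png',c['color']); print(n,c['K'][0],-c['R'].T@c['t'],c['R'][2])
print(manip.get_state())
E
```

```text
top [512.5149577    0.         326.04431446] [ 341.78388514  -27.44302664 1402.39035522] [ 0.11723308  0.02610816 -0.99276118]
side [394.43921233   0.         319.10336584] [ 245.00696817 -664.77323149  649.2012324 ] [ 0.28491361  0.72384275 -0.62839153]
{'time_s': 0.1, 'q': array([ 1.12042865e+00,  3.51175409e-01,  1.65232975e+00,  3.50379826e-06,
        1.13913135e+00, -8.46100542e-02]), 'joint_velocities': array([-0.00154584,  0.00028107, -0.00131725, -0.00046466, -0.00013184,
       -0.00071363]), 'joint_torque': array([ 7.80354858e-04, -5.06827426e+01, -2.91878128e+01, -1.16700785e-04,
        2.51407087e-03, -1.51683014e-05]), 'tool_pos': array([196.64369603, 513.52592245, 404.22750882]), 'eef_rot': array([-3.14055280e+00, -9.13851557e-05,  2.77583352e+00]), 'contact_force': array([-0.4162096 , -0.04174538,  0.30963385]), 'torque': array([-0.01909395,  0.01177058,  0.00154062]), 'grip_force': 0.0, 'opening': 85.9184485092759}
```

View pics/top0.png

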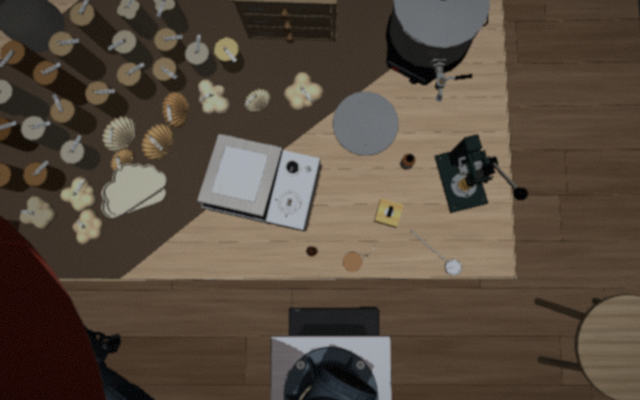

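View pics/side0.png

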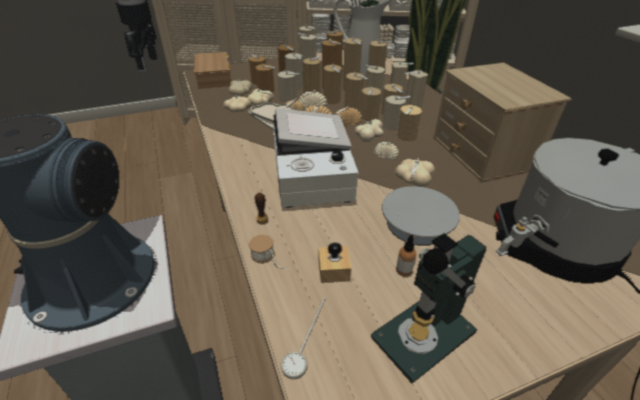

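The top view shows the warmer (lid around 240,178; switch around 290,203) and the key block around (389,212). The side view shows the switch at (303,164) and the key at (335,250). I'll enlarge these.

Run:
```python
from h import *
T,S=load('top'),load('side')
def crop(c,x,y,w,h,W,H): 
    return cv2.resize(c['color'][y:y+h,x:x+w],(W,H),interpolation=cv2.INTER_CUBIC)
a=np.vstack([np.hstack([crop(T,195,130,130,100,390,300),crop(T,369,197,40,30,400,300)]),
 np.hstack([crop(S,265,100,100,77,390,300),crop(S,310,235,50,38,400,300)])])
cv2.imwrite('pics/crop.png',a)
for u,v in[(289,203),(300,220),(280,160),(240,175),(265,212),(275,150)]: print('T',u,v,world(T,u,v).round(1))
print(world(T,389,212).round(1),world(T,381,218).round(1))
```

```text
T 289 203 [497.6 102.6  92.4]
T 300 220 [452.6  73.5 101.5]
T 280 160 [609.5 125.6  98.6]
T 240 175 [565.4 222.8 131.9]
T 265 212 [474.  163.3 100.9]
T 275 150 [632.6 136.7 114. ]
[ 473.5 -155.8   74.5] [ 460.8 -137.3   43.4]
```

View pics/crop.png

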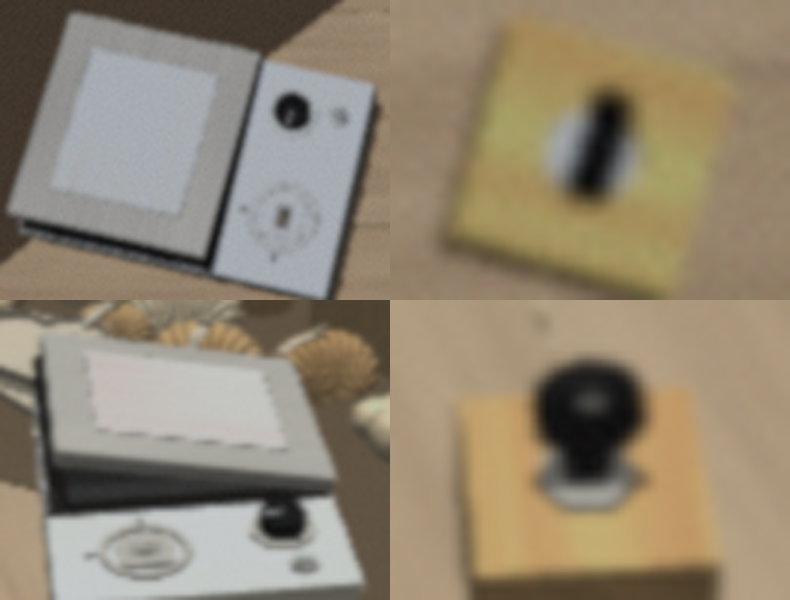

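Run:
```python
from h import *
T,S=load('top'),load('side')
def W(c,u,v,z): return world(c,u,v,z).round(1)
def ang(a,b): return np.arctan2(b[1]-a[1],b[0]-a[0])
# deck
fr,fl,br=W(T,305.3,229.3,100),W(T,266,220.7,100),W(T,320,159,100)
print('deck',fr,fl,br,ang(fr,br),ang(fr,fl)-np.pi/2, np.linalg.norm(br-fr),np.linalg.norm(fl-fr))
print('switch T',W(T,289.6,202.3,102),'S',W(S,302.7,164.4,102))
b=[W(T,*p,40) for p in[(380.7,198.5),(403.8,205),(396.5,226.7),(374.7,221.3)]]
print('block',b,'c',np.mean(b,0),[ang(b[3],b[0]),ang(b[2],b[1]),ang(b[1],b[0])-np.pi/2,ang(b[2],b[3])-np.pi/2])
p,q=W(T,390.6,206.7,75),W(T,388.7,216.1,75)
print('bow',W(T,389.7,211.5,76),'yaw',ang(q,p),'len',np.linalg.norm(p-q),'collar T',W(T,389.2,212.5,43))
# side: collar disc centre (588-390)/8+310, (485-300)/7.9+235 ; bow centre (588,405)
print('collar S',W(S,310+198/8,235+180/7.9,43),'bowS',W(S,310+199/8,235+104/7.9,66))
# lid: plane from depth
pts=np.array([world(T,u,v) for v in range(148,195) for u in range(215,260)])
q=np.array([p for p in pts if 105<p[2]<160])
A=np.c_[q[:,:2],np.ones(len(q))];k=np.linalg.lstsq(A,q[:,2],rcond=None)[0];print('lid plane',k,np.hypot(*k[:2]),ang((0,0),k),len(q))
# colour-masked black bow
st=manip.get_state();print(st['tool_pos'])
```

```text
deck [428.8  60.1 100. ] [451.7 160.7 100. ] [610.5  21.6 100. ] -0.20879950052193416 -0.22382028802833354 185.73405718930493 103.17349465826966
switch T [498.3 100.1 102. ] S [500.8  96.6 102. ]
block [array([ 513.4, -137.8,   40. ]), array([ 495.3, -198.9,   40. ]), array([ 437.6, -178.2,   40. ]), array([ 452.5, -120.7,   40. ])] c [ 474.7 -158.9   40. ] [np.float64(-0.27373943003008877), np.float64(-0.3444504729765785), np.float64(-0.2879997212217613), np.float64(-0.2535533815086155)]
bow [ 474.7 -157.5   76. ] yaw -0.21693959178295746 len 25.0880449616944 collar T [ 475.3 -159.4   43. ]
collar S [ 477.4 -164.5   43. ] bowS [ 478.9 -159.6   66. ]
lid plane [-1.90754824e-01  4.23811626e-02  2.32674062e+02] 0.19540615644322037 2.9229676615010822 2111
[196.64369603 513.52592245 404.22750882]
```

```bash
cat >> h.py <<'E'
def go(x,y,z,yaw,ref=None):
    "units of a servo row to reach TCP x,y,z,yaw from the current (or given commanded) pose"
    s=manip.get_state(); p=s['tool_pos']; w=s['eef_rot'][2]
    if ref is not None: p,w=np.array(ref[:3]),ref[3]
    d=np.array([x,y,z])-p
    tx=d[0]*np.cos(w)+d[1]*np.sin(w); ty=d[0]*np.sin(w)-d[1]*np.cos(w)
    dy=(yaw-w+np.pi)%(2*np.pi)-np.pi
    print('row',np.round([tx/40,ty/40,-d[2]/40,-np.degrees(dy)/5],3))
E
python3 -c "
from h import *
go(490,236,350,2.925)"
```

```text
row [-9.33  -3.856  1.356 -1.709]
```

Emit:
servo_tool(
  targets=[
    [0,-9.33,-3.86,0,-1.7],
    [0,-9.33,-3.86,0,-1.7],
    [0,-9.33,-3.86,0,-1.7],
    [0,-9.33,-3.86,0,-1.7],
    [0,-9.33,-3.86,0.5,-1.7],
    [0,-9.33,-3.86,1.35,-1.7],
    [0,-9.33,-3.86,1.35,-1.7],
    [0,-9.33,-3.86,1.35,-1.7],
    [0,-9.33,-3.86,1.35,-1.7],
    [0,-9.33,-3.86,1.35,-1.7],
    [0,-9.33,-3.86,1.35,-1.7],
    [0,-9.33,-3.86,1.35,-1.7],
  ],
)

```text
time_s: 1.6
tool_pos: [489.7, 236.3, 351.0]
eef_rot: [3.141, 0.0, 2.925]
contact_force: [-0.6, -1.0, -0.7]
opening: 0.1
grip_force: 0.0
```

Emit:
servo_tool(
  targets=[
    [0,0,0,0.3,0],
    [0,0,0,0.6,0],
    [0,0,0,0.8,0],
    [0,0,0,1.0,0],
    [0,0,0,1.15,0],
    [0,0,0,1.25,0],
    [0,0,0,1.35,0],
    [0,0,0,1.35,0],
  ],
)

```text
time_s: 2.6
tool_pos: [490.1, 235.9, 296.4]
eef_rot: [-3.142, 0.0, 2.924]
contact_force: [-0.1, -0.2, 0.3]
opening: 0.3
grip_force: 0.0
```

Emit:
servo_tool(
  targets=[
    [0,0,0,0.05,0],
    [0,0,0,0.1,0],
    [0,0,0,0.13,0],
  ],
)

```text
time_s: 2.98
tool_pos: [489.9, 236.0, 291.4]
eef_rot: [3.142, -0.0, 2.924]
contact_force: [-3.2, 0.9, 4.4]
opening: 0.1
grip_force: 1.9
```

Run:
```python
from h import *
print(manip.get_state()['contact_force'])
c=cam('side'); cv2.imwrite('pics/s1.png',cv2.resize(c['color'][60:220,220:420],(800,600)))
```

```text
[-3.18806894  0.88236692  4.3852678 ]
```

View pics/s1.png

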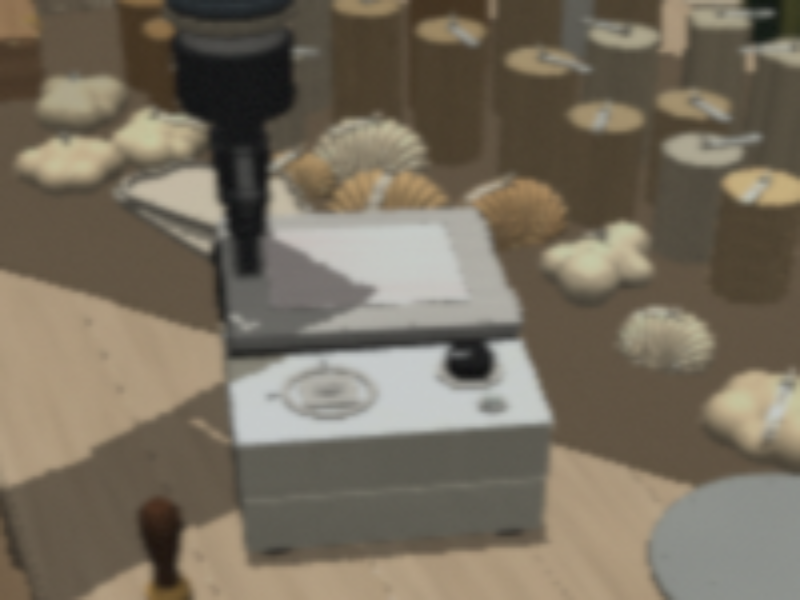

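The fingertip (crop 247,270) is on the lid, which is almost closed. I'll keep pressing until it meets the stop.

Emit:
servo_tool(
  targets=[
    [0,0,0,0.05,0],
    [0,0,0,0.08,0],
    [0,0,0,0.08,0],
  ],
)

```text
time_s: 3.4
tool_pos: [489.9, 236.0, 288.4]
eef_rot: [3.142, -0.0, 2.924]
contact_force: [-4.3, 0.9, 6.5]
opening: 0.2
grip_force: 3.2
```

Emit:
servo_tool(
  targets=[
    [0,0,0,0.03,0],
    [0,0,0,0.05,0],
    [0,0,0,0.05,0],
  ],
)

```text
time_s: 3.78
tool_pos: [489.9, 236.0, 288.2]
eef_rot: [3.141, 0.0, 2.924]
contact_force: [-12.4, -1.8, 28.6]
opening: 0.5
grip_force: 14.0
```

The lid is home: force rose to 28 N with no further travel. Next is the key, with a refined yaw estimate first.

Run:
```python
from h import *
T=load('top')
im=cv2.resize(T['color'][190:235,365:415],None,fx=10,fy=10,interpolation=cv2.INTER_CUBIC)
hsv=cv2.cvtColor(im,cv2.COLOR_BGR2HSV)
def P(b,z): return [world(T,365+(x-4.5)/10,190+(y-4.5)/10,z)[:2] for x,y in b]
for name,m,z in(('block',(hsv[...,1]>115)&(hsv[...,2]>90),40),('bow',hsv[...,2]<70,76)):
    cs=cv2.findContours(m.astype(np.uint8),0,2)[0]; c=max(cs,key=cv2.contourArea)
    if name=='block': c=cv2.convexHull(c)
    pts=np.float32(P(c[:,0],z)); (cx,cy),wh,a=cv2.minAreaRect(pts); print(name,cx,cy,wh,np.radians(a),np.radians(a)-np.pi/2)
go(475.5,-159,290,2.87)
```

```text
block 497.4853820800781 -164.02090454101562 (57.47749328613281, 12.584711074829102) 1.2317092078425032 -0.3390871189523934
bow 475.3352355957031 -157.3604278564453 (8.804353713989258, 26.53350067138672) 1.253322091669041 -0.3174742351258555
row [-1.777 -9.721 -0.045  0.622]
```

Emit:
servo_tool(
  targets=[
    [0,0,0,-1,0],
    [60,-0.2,-1,-2,0.4],
    [60,-1.77,-9.7,-2,0.85],
    [60,-1.77,-9.7,-2,0.85],
    [60,-1.77,-9.7,-2,0.85],
    [60,-1.77,-9.7,-2,0.85],
    [60,-1.77,-9.7,-2,0.85],
    [60,-1.77,-9.7,-1,0.85],
    [60,-1.77,-9.7,0,0.85],
    [60,-1.77,-9.7,0,0.85],
    [60,-1.77,-9.7,0,0.85],
  ],
)

```text
time_s: 5.15
tool_pos: [475.9, -158.1, 287.5]
eef_rot: [-3.141, 0.001, 2.851]
contact_force: [0.2, 0.2, 0.2]
opening: 51.1
grip_force: 0.0
```

Run:
```python
from h import *
T=cam('top');S=cam('side')
f=lambda c,x,y,w,h,W,H:cv2.resize(c['color'][y:y+h,x:x+w],(W,H),interpolation=cv2.INTER_CUBIC)
a=np.hstack([f(S,290,180,80,96,400,480),f(T,190,110,135,162,400,480)])
cv2.imwrite('pics/s2.png',a)
go(475.5,-158.5,221,2.85)
# predicted lid front home vs depth
pts=np.array([world(T,u,v) for v in range(150,195) for u in range(218,258)]);q=pts[(pts[:,2]>100)&(pts[:,2]<170)]
k=np.linalg.lstsq(np.c_[q[:,:2],np.ones(len(q))],q[:,2],rcond=None)[0];print('lid',k,q[:,2].mean())
```

```text
row [ 0.007 -0.016  1.672  0.01 ]
lid [-9.32361435e-03 -6.95756485e-03  1.23471857e+02] 116.48412731835036
```

View pics/s2.png

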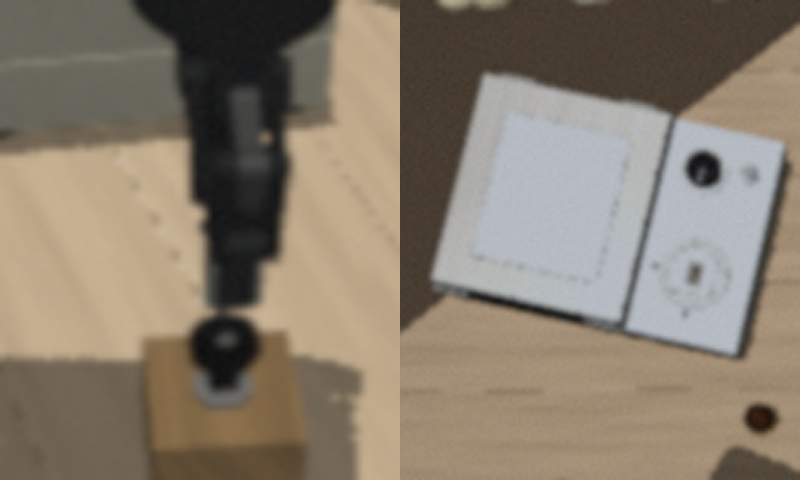

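The lid is flat at 116.5 mm, and the gripper stands over the key (side crop 233,300 against the bow at 224,340). Descend and grip.

Emit:
servo_tool(
  targets=[
    [60,0,0,0.6,0],
    [60,0,0,1.2,0],
    [60,0,0,1.5,0],
    [60,0,0,1.67,0],
    [60,0,0,1.67,0],
    [0,0,0,1.67,0],
    [0,0,0,1.67,0],
    [0,0,0,1.67,0],
    [0,0,0,1.67,0],
    [0,0,0,1.67,0],
    [0,0,0,1.67,0],
  ],
)

```text
time_s: 6.62
tool_pos: [475.6, -158.3, 220.0]
eef_rot: [-3.141, 0.001, 2.85]
contact_force: [-0.5, 0.9, 6.1]
opening: 9.0
grip_force: 58.8
```

Emit:
servo_tool(
  targets=[
    [0,0,0,-0.3,0],
    [0,0,0,-1,0],
    [0,0,0,-2,0],
    [0,0,0,-3.1,0],
    [0,0,0,-3.1,0],
    [0,0,0,-3.1,0],
  ],
)

```text
time_s: 7.38
tool_pos: [475.1, -158.1, 343.2]
eef_rot: [3.142, -0.0, 2.85]
contact_force: [-0.3, -0.6, -0.3]
opening: 9.0
grip_force: 58.3
```

Run:
```python
from h import *
S=cam('side'); s=manip.get_state();p=s['tool_pos'];print(p,s['eef_rot'])
for d in(155,173,181,209):
    print(d,(pix(S,p-[0,0,d])).round(1))
u,v=pix(S,p-[0,0,170]).astype(int)
cv2.imwrite('pics/s3.png',cv2.resize(S['color'][v-30:v+30,u-30:u+30],(600,600),interpolation=cv2.INTER_CUBIC)); print(u-30,v-30)
go(499.5,98.5,343,2.925)
```

```text
[ 475.0775068  -158.07149144  342.6886274 ] [ 3.14139582e+00 -1.51368039e-03  2.84993331e+00]
155 [334.6 201.9]
173 [334.3 209.4]
181 [334.2 212.6]
209 [333.8 223.6]
304 178
row [ 1.26   6.319 -0.008 -0.86 ]
```

View pics/s3.png

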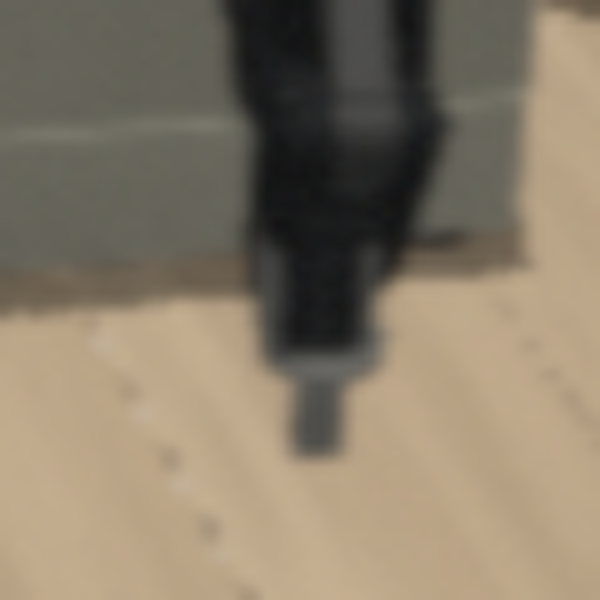

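The key hangs straight: collar at (336.2,214), bit tip at (335.6,223.2). The side camera reads about +1.9 px in u against the model. I'll go above the switch.

Emit:
servo_tool(
  targets=[
    [0,1.22,6.33,-0.3,-0.86],
    [0,1.22,6.33,-0.3,-0.86],
    [0,1.22,6.33,-0.3,-0.86],
    [0,1.22,6.33,-0.3,-0.86],
    [0,1.22,6.33,-0.3,-0.86],
    [0,1.22,6.33,0,-0.86],
    [0,1.22,6.33,0.6,-0.86],
    [0,1.22,6.33,0.6,-0.86],
    [0,1.22,6.33,0.6,-0.86],
  ],
)

```text
time_s: 8.55
tool_pos: [501.6, 97.5, 319.6]
eef_rot: [-3.141, -0.0, 2.924]
contact_force: [0.5, -0.6, 0.2]
opening: 9.2
grip_force: 58.6
```

Run:
```python
from h import *
S=cam('side'); s=manip.get_state();p=s['tool_pos'];print(p,s['eef_rot'])
S0=load('side')
for d in(180,208): print(d,(pix(S,p-[0,0,d])).round(1))
print('tcp axis at z=102', pix(S,[p[0],p[1],102]).round(1))
u,v=300,160
cv2.imwrite('pics/s4.png',cv2.resize(S['color'][v-30:v+30,u-40:u+40],(800,600),interpolation=cv2.INTER_CUBIC)); print(u-40,v-30)
```

```text
[501.69171064  97.66265343 319.93003552] [3.14145758e+00 5.21571393e-04 2.92400272e+00]
180 [302.6 151. ]
208 [302.8 160.7]
tcp axis at z=102 [302.9 164.1]
260 130
```

View pics/s4.png

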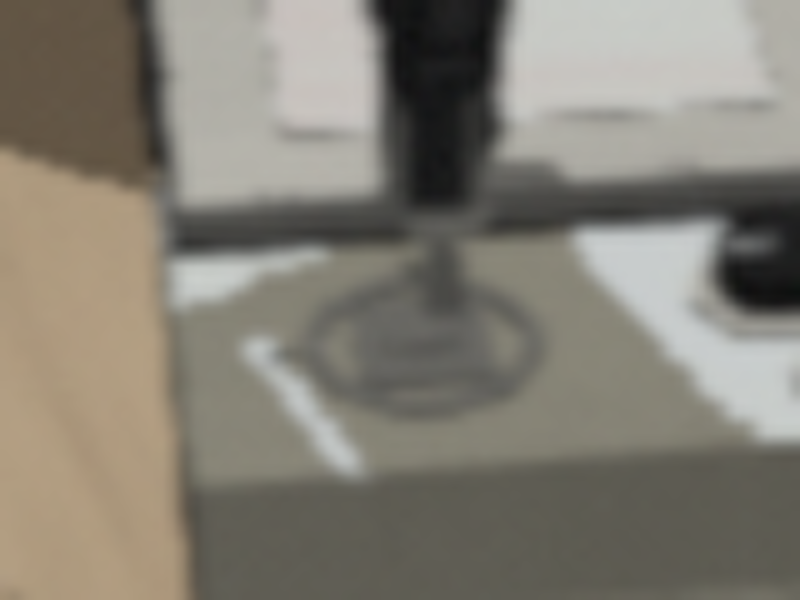

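Run:
```python
from h import *
S=load('side')
for b in((1.2,.3),(1.6,.4),(1.9,.5)): print(world(S,302.4-b[0],164.4-b[1],103))
go(498,99,319.9,2.924)
```

```text
[497.36279269  97.72187266 103.        ]
[496.58886752  98.47998448 103.        ]
[496.04371774  99.15164792 103.        ]
row [0.097 0.013 0.001 0.   ]
```

Emit:
servo_tool(
  targets=[
    [0,0.11,0.01,0,0],
    [0,0.11,0.01,0.1,0],
    [0,0.11,0.01,0.2,0],
    [0,0.11,0.01,0.27,0],
    [0,0.11,0.01,0.33,0],
    [0,0.11,0.01,0.37,0],
    [0,0.11,0.01,0.37,0],
  ],
)

```text
time_s: 9.48
tool_pos: [497.4, 99.8, 304.7]
eef_rot: [3.141, 0.0, 2.925]
contact_force: [1.1, 3.5, -1.3]
opening: 9.2
grip_force: 58.3
```

Emit:
servo_tool(
  targets=[
    [0,0,0.015,0.04,0],
    [0,0,0.015,0.1,0],
    [0,0,0.015,0.16,0],
    [0,0,0.015,0.22,0],
    [0,0,0.015,0.22,0],
  ],
)

```text
time_s: 10.1
tool_pos: [497.4, 100.4, 295.7]
eef_rot: [3.141, -0.0, 2.925]
contact_force: [0.8, 3.6, 1.8]
opening: 8.9
grip_force: 58.8
```

Emit:
servo_tool(
  targets=[
    [0,0,0.02,0.05,0],
    [0,0,0.02,0.1,0],
    [0,0,0.02,0.15,0],
    [0,0,0.02,0.2,0],
    [0,0,0.02,0.25,0],
    [0,0,0.02,0.25,0],
  ],
)

```text
time_s: 10.85
tool_pos: [497.6, 101.0, 285.6]
eef_rot: [-3.142, 0.0, 2.925]
contact_force: [1.7, 0.4, -2.7]
opening: 9.4
grip_force: 58.3
```

Emit:
servo_tool(
  targets=[
    [0,0,0,0.04,0],
    [0,0,0,0.07,0],
    [0,0,0,0.1,0],
    [0,0,0,0.1,0],
  ],
)

```text
time_s: 11.35
tool_pos: [497.6, 101.0, 283.0]
eef_rot: [-3.142, 0.0, 2.925]
contact_force: [-4.7, -0.7, 18.4]
opening: 9.4
grip_force: 61.8
```

Seated: z is 283.0 as predicted and the push is 18 N. Turn clockwise.

Emit:
servo_tool(
  targets=[
    [0,0,0,0.1,1.4],
    [0,0,0,0.1,2.8],
    [0,0,0,0.1,4.2],
    [0,0,0,0.1,5.6],
    [0,0,0,0.1,7],
    [0,0,0,0.1,8.4],
    [0,0,0,0.1,9.8],
    [0,0,0,0.1,11.2],
    [0,0,0,0.1,12.6],
    [0,0,0,0.1,14],
    [0,0,0,0.1,14.5],
    [0,0,0,0.1,14.5],
  ],
)

```text
time_s: 12.85
tool_pos: [498.9, 101.5, 282.3]
eef_rot: [3.135, -0.0, 1.659]
contact_force: [-9.5, 3.0, 53.0]
opening: 9.2
grip_force: 67.8
```

```bash
python3 -c "
from h import *
s=manip.get_state();print(s['torque'],s['contact_force'],s['eef_rot'])"
```

```text
[0.17509241 1.88369585 0.11161839] [-9.46178843  2.98042507 52.9730585 ] [ 3.13485459e+00 -4.68461052e-04  1.65948709e+00]
```

Emit:
servo_tool(
  targets=[
    [0,0,0,-0.07,0],
    [0,0,0,-0.07,1],
    [0,0,0,-0.07,2],
    [0,0,0,-0.07,2.6],
    [0,0,0,-0.07,3.1],
    [0,0,0,-0.07,3.1],
  ],
)

```text
time_s: 13.6
tool_pos: [498.8, 101.4, 282.5]
eef_rot: [3.136, -0.002, 1.389]
contact_force: [3.1, 4.3, 16.1]
opening: 9.2
grip_force: 62.6
```

```bash
python3 -c "
from h import *
s=manip.get_state();print(s['torque'],s['contact_force'],s['eef_rot'])"
```

```text
[ 0.56679535 -0.56401846  0.05178296] [ 3.08378587  4.26888412 16.06998147] [ 3.13608726e+00 -2.02304322e-03  1.38868209e+00]
```

Emit:
servo_tool(
  targets=[
    [0,0,0,0,0.4],
    [0,0,0,0,0.8],
    [0,0,0,0,0.8],
  ],
)

```text
time_s: 13.98
tool_pos: [498.8, 101.4, 282.5]
eef_rot: [3.136, -0.002, 1.319]
contact_force: [3.9, 4.1, 16.3]
opening: 9.1
grip_force: 62.6
```

```bash
python3 -c "
from h import *
s=manip.get_state();print(s['torque'],s['contact_force'],s['eef_rot'])"
```

```text
[ 0.55084596 -0.5825275   0.12685686] [ 3.86495543  4.05098619 16.32768901] [ 3.13607974e+00 -2.38706995e-03  1.31910396e+00]
```

Emit:
servo_tool(
  targets=[
    [0,0,0,0,0.4],
    [0,0,0,0,0.8],
    [0,0,0,0,0.8],
  ],
)

```text
time_s: 14.35
tool_pos: [498.9, 101.4, 282.5]
eef_rot: [3.136, -0.003, 1.249]
contact_force: [3.6, 4.3, 17.0]
opening: 9.2
grip_force: 62.5
```

Run:
```python
from h import *
s=manip.get_state();print(s['torque'],s['contact_force'],s['eef_rot'])
S=cam('side');u,v=300,155
cv2.imwrite('pics/s5.png',cv2.resize(S['color'][v-30:v+30,u-40:u+40],(800,600),interpolation=cv2.INTER_CUBIC))
```

```text
[ 0.40199422 -0.64461899  0.1020518 ] [ 3.61684407  4.30618348 16.98987053] [ 3.13612823e+00 -2.75828895e-03  1.24935607e+00]
```

View pics/s5.png

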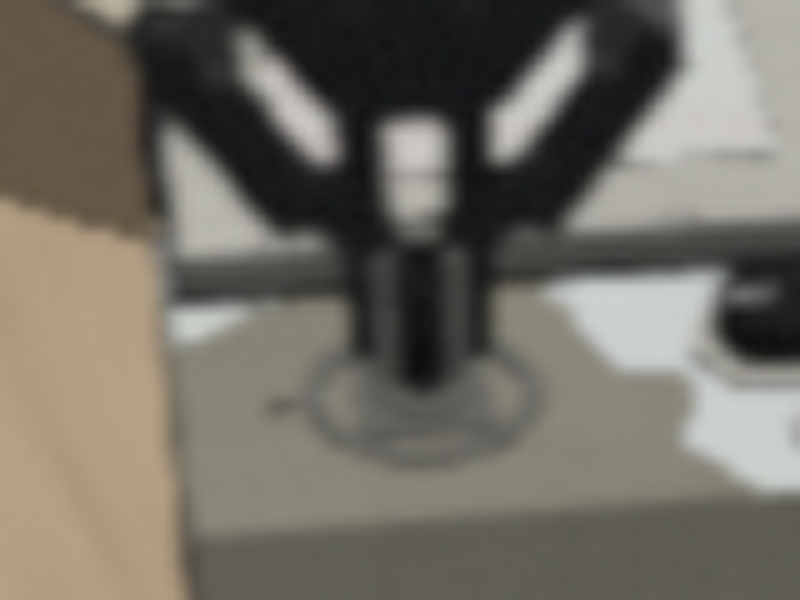

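The collar is flush on the face and the bow is edge-on between the pads (420,370). The torque reading is noisy, so I'll average it and turn a little further.

```bash
cat > tq.py <<'E'
from h import *
a=[]
for i in range(8):
    manip.read_camera('side'); s=manip.get_state(); a.append(np.r_[s['torque'],s['contact_force'],s['joint_torque'][5]])
a=np.array(a); print(a.mean(0).round(3),a[:,2].round(3),a[:,6].round(3),s['eef_rot'])
E
python3 tq.py
```

```text
[ 0.438 -0.661  0.144  4.108  3.889 15.912  0.152] [0.168 0.136 0.151 0.105 0.146 0.152 0.172 0.125] [0.165 0.153 0.15  0.15  0.15  0.15  0.15  0.15 ] [ 3.13613833e+00 -2.75263022e-03  1.24984283e+00]
```

Emit:
servo_tool(
  targets=[
    [0,0,0,0,0.5],
    [0,0,0,0,1],
    [0,0,0,0,1],
  ],
)

```text
time_s: 15.18
tool_pos: [498.9, 101.4, 282.5]
eef_rot: [3.136, -0.003, 1.162]
contact_force: [4.4, 4.6, 15.3]
opening: 9.2
grip_force: 62.5
```

```bash
python3 tq.py
```

```text
[ 0.703 -0.742  0.201  4.182  4.448 15.965  0.211] [0.205 0.179 0.189 0.216 0.227 0.216 0.208 0.169] [0.275 0.217 0.203 0.198 0.198 0.2   0.198 0.196] [ 3.13626508 -0.0035178   1.16254538]
```

Emit:
servo_tool(
  targets=[
    [0,0,0,-0.02,0],
    [0,0,0,-0.02,0],
  ],
)

```text
time_s: 15.82
tool_pos: [498.8, 101.4, 282.6]
eef_rot: [3.137, -0.003, 1.163]
contact_force: [7.5, 4.6, 4.9]
opening: 9.2
grip_force: 61.0
```

```bash
python3 tq.py
```

```text
[ 0.862 -1.398  0.229  7.762  4.311  5.405  0.225] [0.256 0.231 0.263 0.221 0.243 0.2   0.199 0.218] [0.224 0.226 0.224 0.224 0.226 0.225 0.223 0.225] [ 3.13651063 -0.0034225   1.16256579]
```

Emit:
servo_tool(
  targets=[
    [0,0,0,0,0.5],
    [0,0,0,0,1],
    [0,0,0,0,1],
  ],
)

```text
time_s: 16.6
tool_pos: [498.9, 101.4, 282.6]
eef_rot: [3.137, -0.004, 1.075]
contact_force: [8.2, 5.2, 4.2]
opening: 8.9
grip_force: 61.0
```

```bash
python3 tq.py
```

```text
[ 0.8   -1.497  0.4    8.106  4.994  4.948  0.406] [0.453 0.385 0.404 0.343 0.435 0.37  0.436 0.373] [0.471 0.411 0.397 0.394 0.396 0.394 0.395 0.393] [ 3.13662661 -0.00378228  1.0756673 ]
```

Torque rose to 0.39 Nm with only a 5 N push, well above the 0.09 Nm spring, so the barrel is at its hard stop. One lid check, then hand in.

Run:
```python
from h import *
T=cam('top')
q=np.array([world(T,u,v) for v in range(165,200) for u in range(210,225)]);q=q[(q[:,2]>100)&(q[:,2]<150)]
k=np.linalg.lstsq(np.c_[q[:,:2],np.ones(len(q))],q[:,2],rcond=None)[0];print(k,q[:,2].mean(),len(q))
if abs(k[0])<.05 and abs(q[:,2].mean()-116)<4: print(manip.finish_job())
```

```text
[-4.79834743e-03 -6.99057357e-02  1.38422086e+02] 115.8701111918983 517
the job is handed in; nothing more can be done
None
```

The job is handed in at about 17 s: the lid is home on its seal, the key is fully in the switch and turned clockwise to the hard stop, and the arm is still gripping it against the spring.

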